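# Index the model-fence drilling slide one notch

### The arm

A 6-joint arm with a two-finger parallel gripper is mounted at the origin on the work surface. World frame = base frame: x ahead of the robot, y to its left, z up, the work surface at z = 0. Lengths are in m, angles in rad, forces in N, time in s.
With the tool pointing down it reaches from about 0.35 to 0.8 m from the base axis. Payload 7.3 kg.
Tool frame: the origin (TCP) lies between the finger pads; the fingertips stand 25 mm ahead of it and the grasp point (between the pads) lies 6 mm ahead of it (r.tip_extent is the distance from the TCP to the fingertips, in m); z points along the fingers, y is the line along which they close (so a half turn about z gives the same grasp; the last joint's range is limited). The gripper opens to 85 mm and grips with 20 to 120 N. Pads are 22 mm wide; open, the fingers measure 114 mm over their backs; the gripper's body (76 mm by 85 mm) begins 54 mm behind the grasp point. The pads swing forward as they close: fully open they stand 13 mm farther back than shut.
Start: joints at [1.088, 0.342, 1.524, -0, 1.275, -0.146], TCP at [0.173, 0.496, 0.256] pointing down, gripper open.
Joint ranges: [-2.53, 2.53], [-0.77, 2.02], [0.04, 2.7], [-1, 4.14], [0.28, 2.66], [-3.11, 3.11]. Speed limits (rad/s): [2.57, 2.57, 3.14, 3.14, 3.14, 3.14].

### API

Orientations are given as a unit quaternion [x, y, z, w].
In Python, from workcell import r, command_gripper, optics gives the robot as it stands. The module is installed in compiled form; this text tells all that it offers. Calls block until the motion is done:
- r.reach(position, orientation): joint-space move of the TCP to a pose.
- r.move_straight(position, orientation=None, speed=0.15, max_force=None): straight line of the TCP; orientation=None keeps the orientation; speed is the mean speed in m/s. With max_force (N) it stops when the force on the tool has changed by that much, and returns True; else False.
- r.movej(angles): joint-space move.
- command_gripper(opening, force=None): finger opening in m; force is the grip in N (None keeps the last); returns when the fingers have stopped.
- r.hold(seconds).
- r.solve_ik(position, orientation): joint angles nearest the present ones, or None.
- r.read_state(): the state.
- optics.get_image(name): name is "scene" or "top" or "wrist"; returns (picture, depth): 384x512x3 uint8, red, green, blue; 384x512 float32, m along the optical axis (not along the pixel's ray), 0 where there is no reading.
- optics.camera_model(name): a dict with "K" (3x3 intrinsics, pixels), "R" (3x3) and "t" (3): a world point X has camera coordinates R X + t; the wrist camera has in their place "tool_from_camera" (4x4, takes a point from camera to tool coordinates, whose origin is the TCP and whose axes are the flange's). Camera axes: x right, y down, z forward; pixel columns grow to the right and rows downward; lengths in m; the calibration is good to about 2 mm. The wrist camera is an equidistant fisheye: a pixel r from the principal point sees the ray r / f radians off the axis. A picture is of the moment at which its call begins: read the wrist's pose just before it. camera_model takes no time and is no camera call.
A pose or a line that the arm cannot do raises r.PlanningError and nothing moves.
- r.finish_job(): hands the job in; it is judged then, once.
The state is a dict: "time_s": time; "joint_positions": joint angles; "dq": joint speeds; "tau": joint torques, N m; "eef_pos": TCP position; "eef_rot": TCP orientation; "contact_force": force on the tool from outside, world axes, zero at the start; "torque": the same for the moment, N m; "grip_width": finger opening in m; "grip_force": force on a finger pad.
Only numpy, scipy, OpenCV 4.12 (cv2) and the standard library are available. Lean on these libraries where they do the work, as an engineer would, in place of code of your own. Each camera call takes 0.05 s, during which the arm holds its last target. There are 200 camera calls.

### The job

Advance the model road strip in the fence-post drilling jig by one notch: pull the black spring knob straight up until its pin is clear, slide the carriage one notch towards the drill bridge, and let the knob go so that its pin drops fully home in that next notch. Leave the glue bottle and spray can standing where they are.

Things in the scene. Friction and masses are not known exactly. Their poses are not given: they have to be found in the camera images.
- jig: Drilling jig fixed to the table, turned any way: base plate 410 x 190 x 12 mm, x -205 to 205, y -85 to 105. Origin: on the table under the slide's middle; z up, x along the slide towards the drill bridge, a dark steel portal 92 mm high at x = 167, y -12 to 97. The carriage's road-and-grass strip (y 8 to 76, bushes and clamp screws up to 71 mm high) passes under it. A loose paint jar stands by.
- carriage (a joint): Travel (m) of the grey carriage (100 x 160 mm, top 45 mm above the table) along the jig's x; 0 at the start, where it is locked in the middle notch; grows towards the drill bridge. The notches of the steel bar under the knob lie 45 mm apart, at -0.09, -0.045, 0, 0.045 and 0.09; end stops just beyond. About 1 N of friction. A seated pin leaves about 2 mm of play.
- plunger (a joint): Rise (m) of the spring knob on the carriage: 0 fully home, stop at 0.022. Spring 4 N at 0, 8 N at the stop. Above 0.016 the 10 mm round-nosed pin is clear of the bar. Notches have sloping mouths 27 mm wide: let go within about 9 mm of a notch's middle, the pin slides home by itself, centring the carriage; let go elsewhere it rests on the bar at about 0.015.
- knob (a point): Middle of the black round upright pull knob (30 mm diameter, 30 mm high): on its axis, 14 mm below its top, 16 mm above its underside. It moves with carriage and plunger: in the jig's frame it is at x = carriage travel, y = -45 mm, z = 79 mm + rise. Under it a 22 mm collar stands on the carriage, up to 58 mm above the table.
- glue_bottle: Bystander: white glue bottle with red cap, 50 mm in diameter, 145 mm high, standing loose on the table to the left or right of the jig, clear of it. Origin: centre of its underside.
- spray_can: Bystander: blue spray can, 52 mm in diameter, 160 mm high, standing loose on the table on the other side of the jig from the glue bottle. Origin: centre of its underside.

How it is judged:
By the outcome, as a careful person would: the job done as asked, in the order asked, and still so for the second after the job is handed in, with the robot touching nothing.
It also fails if it takes over 37 s, if anything falls off the work surface, if the arm or the gripper's body presses on something with over 40 N, if the wrist force passes 120 N, or if a joint passes its speed limit or range.

## Working session

There is one attempt and no reset: what is moved stays moved. The work goes in short steps, each a Python script; the robot and the scene stay as the last script left them, time stands still between calls to the robot, and variables do not carry over. Pictures are saved under pics/ and viewed, at most 10 in all, crops included, and the job is handed in when it is done.

```bash
mkdir -p pics
cat > h.py <<'E'
import numpy as np, cv2
from workcell import r, command_gripper, optics
def pts(name):
    im,d=optics.get_image(name); c=optics.camera_model(name)
    K,R,t=[np.array(c[k]) for k in ("K","R","t")]
    v,u=np.mgrid[:384,:512]
    rays=np.stack([(u-K[0,2])/K[0,0],(v-K[1,2])/K[1,1],np.ones(u.shape)],-1)
    P=(rays*d[...,None]-t)@R
    P[d==0]=np.nan
    return im,P
E
python3 - <<'E'
from h import *
ims=[]
for n in("top","scene"):
    im,P=pts(n); np.savez(f"{n}.npz",im=im,P=P); cv2.imwrite(f"pics/{n}.png",im[...,::-1])
    print(n,{k:np.round(v,3).tolist() for k,v in optics.camera_model(n).items() if k!='K'})
E
```

```text
top {'R': [[0.025, -1.0, 0.013], [-0.998, -0.026, -0.063], [0.064, -0.011, -0.998]], 't': [-0.011, 0.547, 1.09]}
scene {'R': [[0.102, 0.995, 0.006], [0.567, -0.053, -0.822], [-0.818, 0.087, -0.569]], 't': [-0.081, -0.254, 1.746]}
```

View pics/top.png

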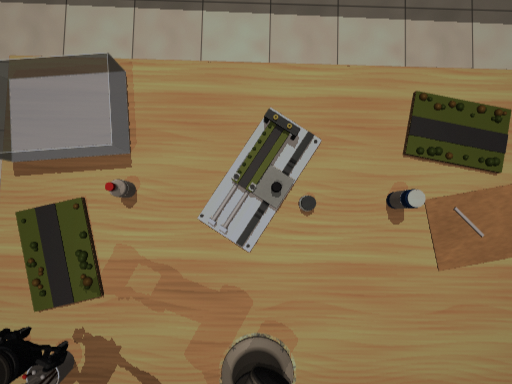

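View pics/scene.png

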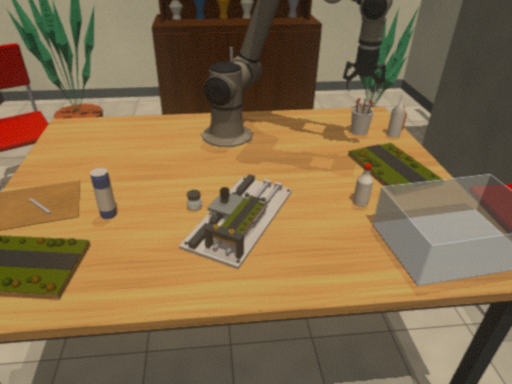

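The top view shows the white jig base with corners near (270,108), (321,138), (250,250) and (199,218). The bridge is at the upper end (281,122), the knob at (277,187) and the jar at (308,204). The bottle is at (120,188) and the can at (405,199), both well clear.

Run:
```python
from h import *
z=np.load("top.npz"); im=z["im"].astype(int); P=z["P"]; v,u=np.mgrid[:384,:512]
roi=(u>190)&(u<330)&(v>100)&(v<258)
base=roi&(im.min(2)>120)&(abs(P[...,2]-0.012)<0.012)&(im.max(2)-im.min(2)<40)
c,s,a=cv2.minAreaRect(P[base][:,:2].astype(np.float32)); print("base",base.sum(),c,s,a,np.median(P[base][:,2]))
k=(np.hypot(u-277,v-187)<9)&(im.max(2)<70); print(k.sum(),np.median(P[k],0),np.percentile(P[k][:,2],[5,50,95]))
kt=k&(P[...,2]>.085)&(P[...,2]<.1); print("knobtop",kt.sum(),P[kt].mean(0),np.ptp(P[kt],axis=0))
box=cv2.boxPoints((c,s,a)); 
e=[box[1]-box[0],box[2]-box[1]]; L=max(e,key=np.linalg.norm); ex=L/np.linalg.norm(L); ex*=np.sign(ex[0]); ey=np.array([-ex[1],ex[0]])
org=c-0.010*ey; print("ex",ex,"org",org,"knob pred",org-.045*ey, np.degrees(np.arctan2(ex[1],ex[0])))
br=roi&(im.max(2)<90)&(abs(P[...,2]-.092)<.008)&(v<145); q=P[br][:,:2].mean(0)-org; print("bridge jig",br.sum(),q@ex,q@ey)
```

```text
base 3402 (0.5815643072128296, 0.005381882190704346) (0.18911144137382507, 0.4121800363063812) 58.491111755371094 0.01190875567278702
128 [nan nan nan] [nan nan nan]
knobtop 88 [ 0.54965077 -0.04022159  0.09179003] [0.02875034 0.0286424  0.01320263]
ex [ 0.8525591 -0.5226309] org [ 0.576338   -0.00314371] knob pred [ 0.55281961 -0.04150887] -31.50889
bridge jig 167 0.16289876198664172 0.04360161676322437
```

```bash
cat >> h.py <<'E'
from scipy.spatial.transform import Rotation as Ro
ang=np.radians(-31.51); ex=np.array([np.cos(ang),np.sin(ang),0]); ey=np.array([-ex[1],ex[0],0])
def quat(s):
    y=s*ex; zz=np.array([0,0,-1.]); return Ro.from_matrix(np.c_[np.cross(y,zz),y,zz]).as_quat()
E
python3 - <<'E'
from h import *
p=np.array([.5512,-.0409,.20]); best=None
for s in(1,-1):
    q=quat(s); j=r.solve_ik(p,q); print(s,None if j is None else np.round(j,2))
    if j is not None and (best is None or abs(j[5])<abs(best[1][5])): best=(s,j)
s=best[0]; print(s); r.reach(p,quat(s))
st=r.read_state(); im,d=optics.get_image("wrist"); c=optics.camera_model("wrist")
cv2.imwrite("pics/w1.png",im[...,::-1]); np.savez("w1.npz",im=im,d=d,K=c["K"],T=c["tool_from_camera"],p=st["eef_pos"],q=st["eef_rot"])
print(st["time_s"],st["eef_pos"],np.round(c["K"],1).tolist(),np.round(c["tool_from_camera"],3).tolist())
E
```

```text
1 [-0.21  0.44  1.53 -0.    1.17  0.34]
-1 [-0.21  0.44  1.53 -0.    1.17 -2.8 ]
1
2.4417 [ 0.55123356 -0.0400239   0.20011005] [[297.3, 0.0, 256.4], [0.0, 297.3, 190.1], [0.0, 0.0, 1.0]] [[-0.001, -0.961, -0.278, 0.072], [1.0, -0.0, -0.001, 0.001], [0.001, -0.278, 0.961, -0.118], [0.0, 0.0, 0.0, 1.0]]
```

View pics/w1.png

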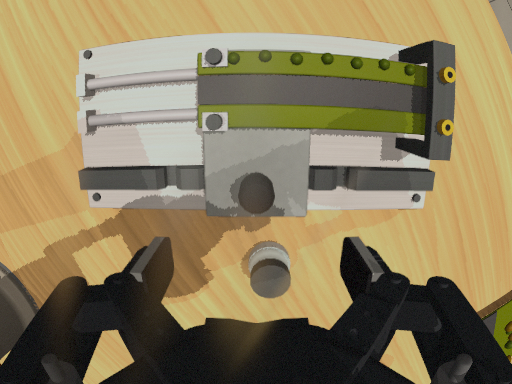

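The wrist view shows the knob at (256,193) on the grey carriage, the bridge at right (438,95), and the jar at (270,278), which stands off the jig edge. Next I fix the knob's top circle and the jar's position.

```bash
cat >> h.py <<'E'
def wpts(im,d,K,T,p,q):
    v,u=np.mgrid[:384,:512]; x=(u-K[0,2])/K[0,0]; y=(v-K[1,2])/K[1,1]; th=np.hypot(x,y)+1e-9
    f=np.tan(th)/th; C=np.stack([x*f*d,y*f*d,d],-1)
    Pt=C@T[:3,:3].T+T[:3,3]; P=Ro.from_quat(q).apply(Pt.reshape(-1,3)).reshape(Pt.shape)+p
    P[d==0]=np.nan; return P
def knob(im,P,u0,v0,rise=0):
    v,u=np.mgrid[:384,:512]
    k=(np.hypot(u-u0,v-v0)<35)&(abs(P[...,2]-.093-rise)<.006)
    c,rad=cv2.minEnclosingCircle(P[k][:,:2].astype(np.float32))
    return np.array(c),rad,k.sum(),np.median(P[k][:,2]),P[k].mean(0)
E
python3 - <<'E'
from h import *
z=np.load("w1.npz"); P=wpts(*[z[k] for k in("im","d","K","T","p","q")]); im=z["im"]
print(knob(im,P,256,193))
v,u=np.mgrid[:384,:512]
j=(np.hypot(u-270,v-275)<40)&(P[...,2]>.02)&(P[...,2]<.09); print("jar",np.nanpercentile(P[j],[2,50,98],axis=0))
g=(u>215)&(u<300)&(v>140)&(v<165); print("carriage z",np.nanmedian(P[g][:,2]))
b=(u>210)&(u<305)&(v>130)&(v<220)&(abs(P[...,2]-.045)<.005); q=(P[b]-[.5512,-.0409,0]); print("carr x rel",np.percentile(q@ex,[.5,99.5]),"y",np.percentile(q@ey,[.5,99.5]))
E
```

```text
(array([ 0.55168116, -0.03977623]), 0.01490500383079052, np.int64(1012), np.float64(0.09286065375135648), array([ 0.55234106, -0.03854701,  0.09247244]))
jar [[ 0.49092904 -0.15475452  0.02184882]
 [ 0.51282494 -0.1285275   0.05451775]
 [ 0.53080865 -0.11449226  0.05629836]]
carriage z 0.04519932386007092
carr x rel [-0.04367059  0.04565549] y [-0.03243754  0.05033251]
```

Run:
```python
from h import *
q=quat(1); k=np.array([.5517,-.0398,0])
command_gripper(.06,50)
print(r.move_straight(k+[0,0,.087],q,speed=.1,max_force=15))
command_gripper(.0,50); s=r.read_state(); print(s["grip_width"],s["grip_force"],s["eef_pos"],np.round(s["contact_force"],1))
print(r.move_straight(k+[0,0,.1065],q,speed=.04,max_force=30)); s=r.read_state()
print(s["grip_width"],s["eef_pos"],np.round(s["contact_force"],1),s["time_s"])
im,d=optics.get_image("wrist"); c=optics.camera_model("wrist")
P=wpts(im,d,c["K"],np.array(c["tool_from_camera"]),s["eef_pos"],s["eef_rot"])
cv2.imwrite("pics/w2.png",im[...,::-1])
im,_=optics.get_image("scene"); cv2.imwrite("pics/s2.png",cv2.resize(im[170:280,170:310,::-1],None,fx=4,fy=4))
```

```text
False
0.028783133810014103 49.18085217475891 [ 0.55203719 -0.03993799  0.0876674 ] [-0.4 -0.4  4.3]
False
0.028841220615286066 [ 0.55133062 -0.03948871  0.10614724] [ 0.5  2.5 -8.2] 5.175
```

View pics/w2.png

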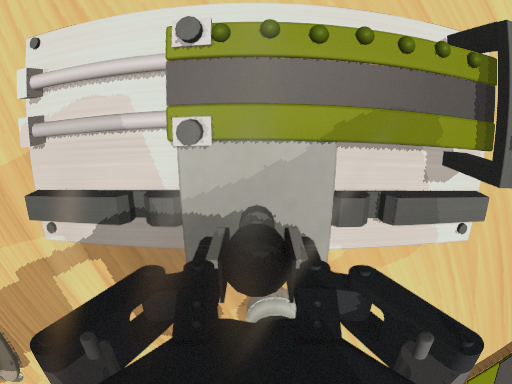

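The knob is gripped at (256,258). It has risen about 18.5 mm, with roughly 8 N of spring force, so the pin is clear. Next I slide it.

Run:
```python
from h import *
q=quat(1); k=np.array([.5517,-.0398,0])
p0=r.read_state()["eef_pos"]
print(r.move_straight(k+[0,0,.1065]+.045*ex,q,speed=.05,max_force=20)); s=r.read_state()
print((s["eef_pos"]-k)@ex,s["eef_pos"],np.round(s["contact_force"],1))
print(r.move_straight(k+[0,0,.089]+.045*ex,q,speed=.04,max_force=25)); s=r.read_state()
print((s["eef_pos"]-k)@ex,s["eef_pos"],np.round(s["contact_force"],1))
command_gripper(.06); r.hold(.3)
r.move_straight(k+[0,0,.2]+.045*ex,q,speed=.15); s=r.read_state(); print(s["time_s"],s["eef_pos"])
im,d=optics.get_image("wrist"); c=optics.camera_model("wrist")
P=wpts(im,d,np.array(c["K"]),np.array(c["tool_from_camera"]),s["eef_pos"],s["eef_rot"])
a=knob(im,P,256,193); print(a,(a[0]-k[:2])@ex[:2],(a[0]-k[:2])@ey[:2])
cv2.imwrite("pics/w3.png",im[...,::-1])
```

```text
False
0.0452266077170722 [ 0.59025209 -0.06344703  0.10662596] [ 3.3  2.1 -8. ]
False
0.044970629254187156 [ 0.59002827 -0.06332237  0.08901811] [ 0.3  3.1 -4.9]
8.5167 [ 0.58951243 -0.06317597  0.1990435 ]
(array([ 0.59034294, -0.06354674]), 0.015027567744255066, np.int64(1024), np.float64(0.09289834299959018), array([ 0.59110516, -0.06236492,  0.0924864 ])) 0.04535616826792663 -4.862763045335172e-05
```

View pics/w3.png

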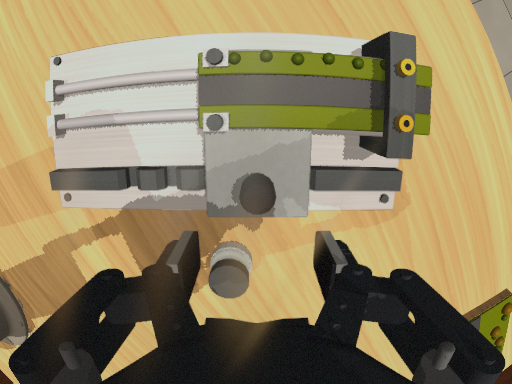

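The wrist view shows the knob at (256,193), 45.4 mm along the slide. Its top is at 92.9 mm, the same height as at the start, so the pin is fully home. The jar is still standing, and the gripper is clear of everything.

```bash
python3 -c "
from h import *
print(r.finish_job())"
```

```text
the job is handed in; nothing more can be done
None
```

The carriage is one notch (45 mm) closer to the drill bridge with the pin fully home, the glue bottle and spray can were left untouched, and the job was handed in at about 8.6 s.

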